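Seat the condenser lens in its three-point spring holder

TASK

Put the large round lens, glass dome up, into the three-point holder above the LED: under the lips of both fixed jaws and held by the sprung ball, down on all three rest pads so that it is level and cannot rock, then let go. Handle it by its metal cell, keep off the domed glass, ease it in without forcing the holder, and leave everything else on the bench where it is.

Things in the scene. Friction and masses are not known exactly. Their poses are not given: they have to be found in the camera images.
- lens_center (a point): The lens to load, in a satin metal cell: a disc 50 mm in diameter, 10 mm thick, about 130 g, flat side down, level on a black rubber ring (44 mm across, 22 mm high; the rim overhangs it 3 mm all round) on a 12 mm thick breadboard. Point: centre of the disc, half-way up the rim; z = lens axis, out of the domed side. The 37 mm wide glass dome rises 6 mm above the cell's upper face.
- lens_glass: The domed glass of that lens, 37 mm wide inside a bare metal ring 6.5 mm wide. Origin on the lens axis, 5 mm below lens_center. Not to be touched by the gripper.
- holder_seat (a point): Where the centre of the lens belongs when seated, in the holder's axes: x points from the sprung plunger (at -x, the robot's side) to the two fixed jaws (+45 and -45 degrees from +x), z up. Relative heights: tops of the rest pads -5 mm, plate -20 mm. Both sides (+y, -y) are open for fingers. The seated rim has 2 mm to spare between pads and lips.
- jaw_left: Rigid jaw at +45 degrees (+x, +y): an aluminium post 7 mm wide, 17 to 40 mm from the holder's axis, with a slippery white stop ball for the rim (25 mm from the axis, 1 mm below holder_seat) and over it a lip reaching in to 23 mm from the axis, its underside 7 mm and top 10 mm above holder_seat. Origin: centre of the holder's underside, 65 mm below holder_seat.
- jaw_right: The same fixed jaw at -45 degrees (+x, -y). Same origin.
- plunger: Sprung plunger at -x: steel ball, 12 mm, on a rod in an aluminium block (18 mm wide, 39 to 65 mm from the axis). Origin: ball centre, free at 26.8 mm from the axis, 6.7 mm above holder_seat. Pushed sideways by the rim it slides to -x only, up to 14 mm (2.4 N at first, 4.5 N at its end stop). Seated lens: pushed 4 mm, the ball bears on the rim's upper edge, pressing it to the jaws and down.
- pad_left: Slippery white rest pad (6 mm ball) under the rim, at +45 degrees, 20 mm from the axis, top 5 mm below holder_seat. Origin as the jaws'.
- pad_right: The same rest pad at -45 degrees.
- pad_front: The same rest pad under the plunger side (180 degrees), 22.5 mm from the axis.
- holder: The three-point lens holder: black plate 135 x 92 mm, its top 45 mm up, on four steel posts, with a 36 mm opening over a blue LED, fixed to the breadboard at any yaw. It carries jaws, pads and plunger. Origin: centre of its underside (lens axis), 65 mm below holder_seat, same axes.
- small_lens_center (a point): Bystander: a smaller lens in an aluminium cell, 38 mm in diameter, 8 mm thick, on the same kind of rest ring. Point at its centre.
- filter_center (a point): Bystander: a square filter in an aluminium frame, 45 x 45 x 7 mm, on the same kind of rest ring. Point at its centre.
- spanner: Bystander: steel spanner, 150 mm long, lying on the breadboard along its own x. Origin under its middle.
- post_holder: Bystander: steel post holder standing up, 25 mm in diameter, 62 mm tall. Origin under its centre.
- dish: Bystander: shallow glass dish, 80 mm in diameter, 18 mm high. Origin under its centre.
- clamp_fork: Bystander: black clamping fork, 60 x 30 x 16 mm. Origin under its centre.

How it is judged:
By the outcome, as a careful person would: the job done as asked, in the order asked, and still so for the second after the job is handed in, with the robot touching nothing.
It also fails if it takes over 51 s, if anything falls off the work surface, if the arm or the gripper's body presses on something with over 40 N, if the wrist force passes 120 N, or if a joint passes its speed limit or range.

ROBOT

A 6-joint arm with a two-finger parallel gripper is mounted at the origin on the work surface. World frame = base frame: x ahead of the robot, y to its left, z up, the work surface at z = 0. Lengths are in m, angles in rad, forces in N, time in s.
With the tool pointing down it reaches from about 0.375 to 0.975 m from the base axis. Payload 3.8 kg.
Tool frame: the origin (TCP) lies midway between the tips of the shut fingers; the grasp point (between the pads) lies 19 mm behind it; y points along the fingers, z is the direction in which the jaws open and shut, and the axes are right-handed (so a half turn about y gives the same grasp; the last joint's range is limited). The gripper opens to 88 mm and grips with 3 to 60 N. Pads are 18 mm wide; open, the fingers measure 123 mm over their backs; the gripper's body (75 mm by 187 mm) begins 45 mm behind the grasp point.
Start: joints at [-1.305, 0.264, 1.604, -0, 1.274, -0.037], TCP at [0.201, -0.644, 0.239] pointing down, gripper open.
Joint ranges: [-2.63, 2.63], [-0.94, 2.18], [0.31, 2.57], [-1.31, 4.45], [0, 2.66], [-2.55, 2.55]. Speed limits (rad/s): [2.57, 2.57, 3.14, 3.14, 3.14, 3.14].

INTERFACE

Orientations are given as a unit quaternion [w, x, y, z].
In Python, from plant import manip gives the robot as it stands.
- The arm moves only by the tool step_arm, never from a script. Its argument "targets" is a list of rows, each an object of numbers: "tx", "ty", "tz": the shift along the tool's x, y, z in cm; "wx", "wy", "wz": the turn, a rotation vector about the tool's x, y, z in degrees. In form: [{"tx": .., "ty": .., "tz": .., "wx": .., "wy": .., "wz": ..}, ...]. A call has 1 to 8 rows; each row shifts and turns the pose as measured when the row begins, along the tool's axes as they then stand; what a row does not reach is not made up. A row lasts 1/12 s, in which the tool goes at most 41.7 mm and 7.16 degrees, less where a joint would pass 70% of its speed; a pose out of reach is approached as far as the arm can. A call with a gripper value outside its range is refused whole. "claw" is the opening, from 0 (shut) to 1 (fully open), set as the call begins (left out, the last holds). The fingers move at their own pace and stop on an object; "force" is the grip in N (left out, the last holds). Time passes only in rows, so rows that do not move let the fingers close. It gives the time, the measured TCP pose, the force and the opening at its end, in the units of the state.
- manip.read_state(): the state, without advancing time (a new reading comes with each control period).
- manip.grab_frame(name): name is "scene" or "top"; returns (picture, depth): 480x640x3 uint8, red, green, blue; 480x640 float32, m along the optical axis (not along the pixel's ray), 0 where there is no reading.
- manip.calibration(name): a dict with "mtx" (3x3 intrinsics, pixels), "R" (3x3) and "t" (3): a world point X has camera coordinates R X + t. Camera axes: x right, y down, z forward; pixel columns grow to the right and rows downward; lengths in m; the calibration is good to about 2 mm. A picture is of the moment at which its call begins. calibration takes no time and is no camera call.
- manip.close_job(): hands the job in, once; it reports no verdict.
The state is a dict: "t": time; "joints": joint angles; "qd": joint speeds; "effort": joint torques, N m; "position": TCP position; "orientation": TCP orientation; "ft_force": force on the tool from outside, world axes, zero at the start; "moment": the same for the moment, N m; "gripper_width": finger opening in m.
Only numpy, scipy, OpenCV 4.12 (cv2) and the standard library are available. Lean on these libraries where they do the work, as an engineer would, in place of code of your own. Each camera call takes 0.05 s, during which the arm holds its last target. There are 200 camera calls.

## Working session

There is one attempt and no reset: what is moved stays moved. The work goes in short steps, Python scripts to look and compute and a tool call to move; the robot and the scene stay as the last step left them, time stands still between calls to the robot, and variables do not carry over. Pictures are saved under pics/ and viewed, about 8 in all and at most 12, crops included, and the job is handed in when it is done.

Besides the shell and the picture viewer there is one more tool, called as name(argument=value, ...) on one line, values as JSON. step_arm: Moves the arm, as the interface text tells. Its arguments: {"type":"object","properties":{"targets":{"type":"array","items":{"type":"object","properties":{"tx":{"type":"number"},"ty":{"type":"number"},"tz":{"type":"number"},"wx":{"type":"number"},"wy":{"type":"number"},"wz":{"type":"number"}}}},"claw":{"type":"number"},"force":{"type":"number"}},"required":["targets"]}

```bash
mkdir -p pics
cat > h.py <<'E'
from plant import manip
import numpy as np, cv2
def grab(n):
    p,d=manip.grab_frame(n); np.savez('last_%s.npz'%n,p=p,d=d); return p,d
def load(n):
    z=np.load('last_%s.npz'%n); return z['p'],z['d']
def cloud(n,d):
    c=manip.calibration(n);K,R,t=np.array(c['mtx']),np.array(c['R']),np.array(c['t'])
    v,u=np.indices(d.shape); 
    P=np.stack([(u-K[0,2])/K[0,0]*d,(v-K[1,2])/K[1,1]*d,d],-1)
    return (P-t)@R
def save(p,f,box=None,s=1):
    if box: p=p[box[1]:box[3],box[0]:box[2]]
    cv2.imwrite('pics/'+f,cv2.resize(p[...,::-1],None,fx=s,fy=s,interpolation=cv2.INTER_CUBIC))
E
python3 - <<'E'
from h import *
s=manip.read_state(); print(s)
for n in('top','scene'):
    p,d=grab(n); save(p,n+'0.png'); c=manip.calibration(n); print(n,-np.array(c['R']).T@np.array(c['t']),c['R'],c['mtx'])
E
```

```text
{'t': 0.0, 'joints': array([-1.30493819e+00,  2.64761725e-01,  1.60535673e+00, -1.89341177e-05,
        1.27371224e+00, -3.68801072e-02]), 'qd': array([-1.09010240e-03,  1.03238018e-03, -3.00674826e-05,  2.20651232e-03,
        1.88362253e-03, -1.95031230e-04]), 'effort': array([ 2.99718386e-05, -5.02111459e+01, -3.56875205e+01,  7.26722251e-02,
        2.92539300e-02, -1.76885005e-04]), 'position': array([ 0.20105963, -0.6436163 ,  0.23739157]), 'orientation': array([ 0.10653099, -0.10672449,  0.69980603, -0.69823532]), 'ft_force': array([ 0.08445298, -0.62634738,  0.31126543]), 'moment': array([ 0.01753279, -0.01292221, -0.03240004]), 'gripper_width': 0.08830575655556631}
top [ 0.41701918 -0.01742556  1.10180756] [[ 7.39759326e-05 -9.99989083e-01  4.67199580e-03]
 [-9.84174648e-01 -9.00687597e-04 -1.77198902e-01]
 [ 1.77201176e-01 -4.58495136e-03 -9.84163971e-01]] [[453.80740851   0.         318.214806  ]
 [  0.         453.80740851 243.44397342]
 [  0.           0.           1.        ]]
scene [ 1.20693869 -0.22779394  0.7320519 ] [[ 0.32713167  0.94497053 -0.00394655]
 [ 0.66459639 -0.23303618 -0.70993364]
 [-0.67178606  0.22961891 -0.70425751]] [[509.06871372   0.         324.58802439]
 [  0.         509.06871372 237.42464932]
 [  0.           0.           1.        ]]
```

View pics/top0.png

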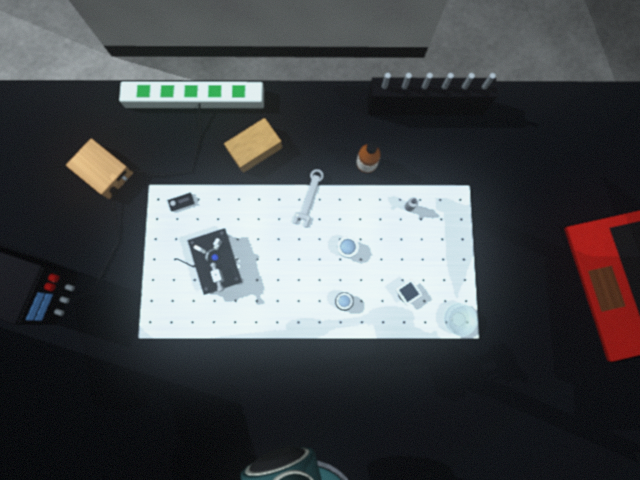

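View pics/scene0.png

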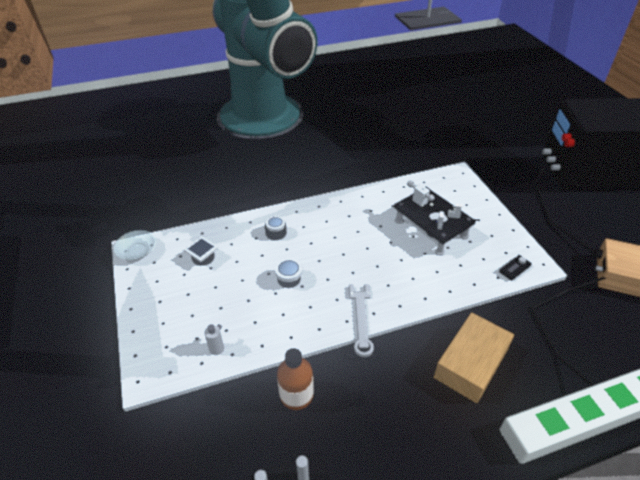

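The top view shows the large lens near (348,247), the small one at (344,300) and the holder at (214,260) with its plunger towards the robot. In the scene view they are at (289,270), (276,227) and (434,215).

Run:
```python
from h import *
p,d=load('top');q,e=load('scene')
def crop(im,b,s):
    x=im[b[1]:b[3],b[0]:b[2]];return cv2.resize(x,s,interpolation=cv2.INTER_CUBIC)
a=np.hstack([crop(p,(174,220,254,300),(400,400)),crop(p,(328,227,368,267),(400,400))])
# scene holder 100x80 at x4
b=np.hstack([crop(q,(385,175,485,225+25),(400,300))[:200],crop(q,(264,245,314,270+5+20),(300,300))[:200],np.zeros((200,100,3),np.uint8)])
save(np.vstack([a,b]),'crops.png')
C=cloud('top',d);D=cloud('scene',e)
for n,P,bx in(('top',C,(330,230,368,265)),('scene',D,(268,250,310,292))):
    X=P[bx[1]:bx[3],bx[0]:bx[2]].reshape(-1,3)
    m=(X[:,2]>.032)&(X[:,2]<.06); Y=X[m]
    (cx,cy),r=cv2.minEnclosingCircle(Y[:,:2].astype(np.float32)); print(n,m.sum(),Y.mean(0),cx,cy,r,np.percentile(Y[:,2],[5,50,95]))
for n,P,bx in(('top',C,(180,222,250,300)),('scene',D,(385,170,485,250))):
    X=P[bx[1]:bx[3],bx[0]:bx[2]].reshape(-1,3)
    m=(X[:,2]>.05)&(X[:,2]<.064); Y=X[m]
    print(n,'plate',cv2.minAreaRect(Y[:,:2].astype(np.float32)*1000),np.percentile(Y[:,2],[5,50,95]))
    m=(X[:,2]>.068)&(X[:,2]<.11);print(m.sum())
```

```text
top 347 [ 0.59958725 -0.09212376  0.04581785] 0.6010054349899292 -0.09198758006095886 0.02548888884484768 [0.04133486 0.04587853 0.05092221]
scene 529 [ 0.60692861 -0.09266602  0.04432238] 0.6021302938461304 -0.09231648594141006 0.02653711661696434 [0.03666079 0.04460328 0.04917564]
top plate ((564.9331665039062, 219.21246337890625), (135.81356811523438, 92.80035400390625), 18.59971046447754) [0.05373081 0.05721261 0.0605165 ]
284
scene plate ((566.3981323242188, 219.5062255859375), (137.99615478515625, 95.83749389648438), 18.618881225585938) [0.05260337 0.05672668 0.05992862]
452
```

View pics/crops.png

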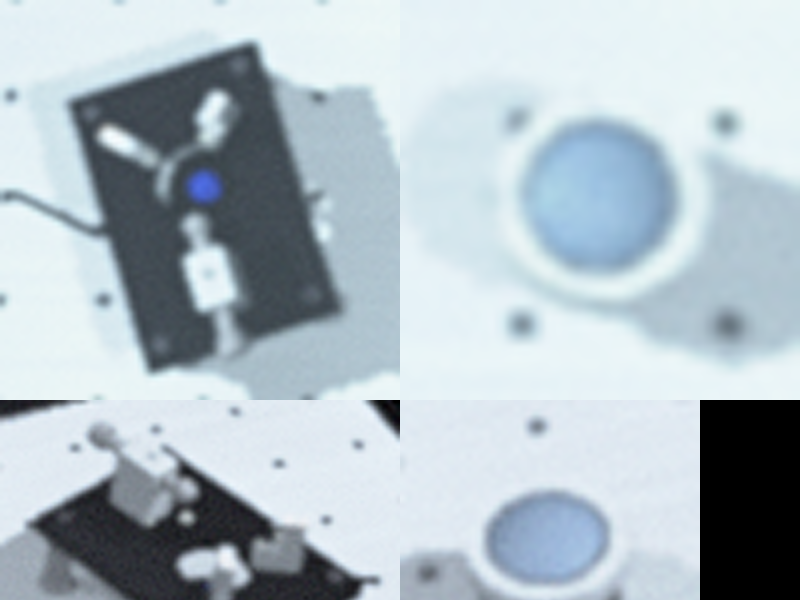

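Run:
```python
from h import *
a=np.radians(18.6);Rz=np.array([[np.cos(a),-np.sin(a)],[np.sin(a),np.cos(a)]]);c0=np.array([.5655,.2193])
def ray(n,u,v,z):
    c=manip.calibration(n);K,R,t=map(np.array,(c['mtx'],c['R'],c['t']))
    o=-R.T@t;r=R.T@np.linalg.solve(K,[u,v,1.]);return (o+r*(z-o[2])/r[2])[:2]
def T(n,x,y,z):
    u,v=(174+x/5-.4,220+y/5-.4) if n=='top' else (385+x/4-.4,175+(y-400)/4-.4)
    w=ray(n,u,v,z);return np.round((w-c0)@Rz*1000,1),np.round(w,4)
for l,n,x,y,z in[('ball','top',196,222,.0837),('ball','scene',185,488,.0837),('padF','scene',187,517,.071),('jawL outer top','top',102,130,.087),('jawR outer top','top',215,95,.087),('LED','top',205,187,.03),('LED','top',205,187,.015)]+[('corner','top',x,y,.057) for x,y in((68,100),(258,42),(342,308),(150,372))]: print(l,n,*T(n,x,y,z))
# height points in holder frame
for n,b in(('top',(180,222,250,300)),('scene',(385,170,485,250))):
    p,d=load(n);X=cloud(n,d)[b[1]:b[3],b[0]:b[2]].reshape(-1,3)
    X=X[(X[:,2]>.07)&(X[:,2]<.115)];h=(X[:,:2]-c0)@Rz*1000
    im=np.zeros((600,600,3),np.uint8)
    for (x,y),z in zip(h,X[:,2]): cv2.circle(im,(int(300+x*4),int(300-y*4)),4,(255,int(np.clip((z-.065)*6000,0,255)),80),-1)
    np.save('h_%s.npy'%n,np.c_[h,X[:,2]*1000])
    for nm,m in(('plung',h[:,0]<-15),('jL',(h[:,0]>5)&(h[:,1]>3)),('jR',(h[:,0]>5)&(h[:,1]<-3))):
        print(n,nm,m.sum(),np.percentile(h[m],[3,50,97],axis=0).round(1).tolist(),np.percentile(X[m,2],[50,95]).round(4))
```

```text
ball top [-13.    0.8] [0.5529 0.2159]
ball scene [-15.2   3.6] [0.5499 0.2179]
padF scene [-8.5  0.7] [0.5572 0.2173]
jawL outer top top [40.3 28.8] [0.5945 0.2595]
jawR outer top top [ 39.6 -24.2] [0.6107 0.2089]
LED top [12.5  1.4] [0.5769 0.2246]
LED top [15.7  3.9] [0.5792 0.228 ]
corner top [66.7 46.1] [0.614  0.2842]
corner top [ 65.1 -46. ] [0.6418 0.1964]
corner top [-67.4 -47. ] [0.5166 0.1532]
corner top [-67.5  44.8] [0.4872 0.2402]
top plung 189 [[-75.5, -9.0], [-44.5, -1.0], [-17.0, 7.8]] [0.0894 0.093 ]
top jL 30 [[23.3, 12.9], [30.9, 20.7], [39.6, 28.6]] [0.0868 0.0896]
top jR 41 [[23.8, -28.5], [31.7, -21.7], [38.9, -12.2]] [0.0842 0.0888]
scene plung 249 [[-72.0, -10.0], [-38.4, -4.3], [-21.2, 7.3]] [0.087  0.0919]
scene jL 73 [[27.7, 13.5], [36.5, 21.7], [42.6, 29.1]] [0.079  0.0876]
scene jR 51 [[30.4, -29.6], [38.7, -25.7], [43.1, -16.2]] [0.0845 0.0885]
```

```bash
cat >> h.py <<'E'
def proj(n,P):
    c=manip.calibration(n);K,R,t=map(np.array,(c['mtx'],c['R'],c['t']))
    q=(np.atleast_2d(P)@R.T+t)@K.T; return q[:,:2]/q[:,2:]
def model(ball=26.8):
    th=np.linspace(0,2*np.pi,40);L=[]
    circ=lambda x,y,z,r:np.c_[x+r*np.cos(th),y+r*np.sin(th),0*th+z]
    L.append(circ(0,0,-20,18)); L.append(circ(-ball,0,6.7,6))
    for s in(1,-1):
        u=np.array([.7071,s*.7071]);w=np.array([-u[1],u[0]])
        L.append(np.array([[*(u*a+w*b),10] for a,b in((23,-3.5),(40,-3.5),(40,3.5),(23,3.5),(23,-3.5))]))
        L.append(circ(*(u*20),-8,3))
    L.append(circ(-22.5,0,-8,3))
    L.append(np.array([[-39,9,16],[-39,-9,16],[-65,-9,16],[-65,9,16],[-39,9,16.]]))
    return L
def overlay(n,p,box,s,seat,yaw,L=None):
    im=cv2.resize(p[box[1]:box[3],box[0]:box[2]],None,fx=s,fy=s,interpolation=cv2.INTER_CUBIC)
    a=np.radians(yaw);R=np.array([[np.cos(a),-np.sin(a),0],[np.sin(a),np.cos(a),0],[0,0,1]])
    for l in L or model():
        q=(proj(n,(l/1000)@R.T+seat)-np.array(box[:2])+.5)*s-.5
        cv2.polylines(im,[np.round(q*8).astype(np.int32)],False,(255,0,0),1,cv2.LINE_AA,3)
    return im
E
python3 - <<'E'
from h import *
a=np.radians(18.6);o=[]
seat=np.array([.5655+.012*np.cos(a),.2193+.012*np.sin(a),.077]);print(seat)
p,_=load('top');q,_=load('scene')
A=overlay('top',p,(182,228,238,298),8,seat,18.6);B=overlay('scene',q,(395,172,471,242),8,seat,18.6)
A=A[:,:];B=cv2.resize(B,None,fx=.58,fy=.58)
B=np.vstack([B,np.zeros((A.shape[0]-B.shape[0],B.shape[1],3),np.uint8)]);save(np.hstack([A,B]),'ov.png');print(A.shape,B.shape)
E
```

```text
[0.57687322 0.22312751 0.077     ]
(560, 448, 3) (560, 353, 3)
```

View pics/ov.png

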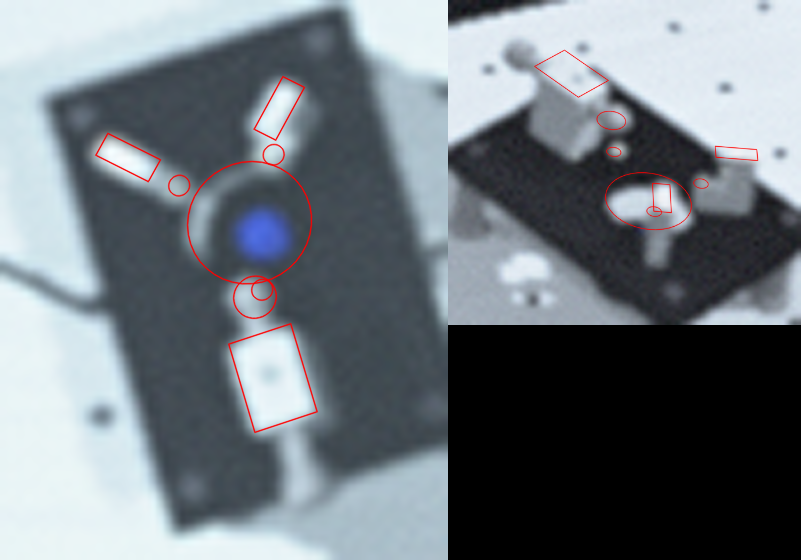

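The overlay fits in both views: ball, lips, block and opening all lie within about 1 mm. That puts the seat at about (0.577, 0.223, 0.077), yaw 18.6°, and the lens at (0.601, -0.092, 0.039).

```bash
cat >> h.py <<'E'
from scipy.spatial.transform import Rotation as Ro
SEAT=np.array([.5769,.2231,.077]);YAW=18.6
def hold(x,y,z): # lens centre offset in holder axes mm -> TCP target (14 mm below lens centre)
    a=np.radians(YAW);return SEAT+np.array([x*np.cos(a)-y*np.sin(a),x*np.sin(a)+y*np.cos(a),z-14])/1000
def delta(pos,yaw=YAW,flip=None,s=None):
    s=s or manip.read_state();q=s['orientation'];R=Ro.from_quat([*q[1:],q[0]]);M=R.as_matrix()
    a=np.radians(yaw);z=np.array([-np.sin(a),np.cos(a),0]);y=np.array([0,0,-1.])
    if (z@M[:,2]<0) if flip is None else flip: z=-z
    T=np.c_[np.cross(y,z),y,z]
    return (M.T@(np.array(pos)-s['position'])*100).round(2),np.degrees((R.inv()*Ro.from_matrix(T)).as_rotvec()).round(2),M.round(2).tolist()
E
python3 - <<'E'
from h import *
print(delta([.601,-.0922,.14],YAW)); print(delta([.601,-.0922,.14],YAW,True));print(delta([.601,-.0922,.14],YAW,False))
print(hold(0,0,60))
E
```

```text
(array([-54.62,   9.84, -40.69]), array([ 0.12, -1.25, -0.  ]), [[-0.95, -0.0, 0.3], [-0.3, 0.0, -0.95], [-0.0, -1.0, -0.0]])
(array([-54.62,   9.84, -40.69]), array([ 0.12, -1.25, -0.  ]), [[-0.95, -0.0, 0.3], [-0.3, 0.0, -0.95], [-0.0, -1.0, -0.0]])
(array([-54.62,   9.84, -40.69]), array([1.0000e-02, 1.7875e+02, 1.8000e-01]), [[-0.95, -0.0, 0.3], [-0.3, 0.0, -0.95], [-0.0, -1.0, -0.0]])
[0.5769 0.2231 0.123 ]
```

step_arm(targets=[{"tx": -3,"tz": -2.25,"wy": -1.2},{"tx": -3,"tz": -2.25},{"tx": -3,"tz": -2.25},{"tx": -3,"tz": -2.25},{"tx": -3,"tz": -2.25},{"tx": -3,"tz": -2.25},{"tx": -3,"tz": -2.25},{"tx": -3,"tz": -2.25}], claw=1)

```text
schema error: expected keys tx, ty, tz, wx, wy, wz
```

step_arm(targets=[{"tx": -3,"tz": -2.25},{"tx": -3,"tz": -2.25},{"tx": -3,"tz": -2.25},{"tx": -3,"tz": -2.25},{"tx": -3,"tz": -2.25},{"tx": -3,"tz": -2.25},{"tx": -3,"tz": -2.25},{"tx": 0}])

```text
schema error: expected keys tx, ty, tz, wx, wy, wz
```

Run:
```python
from h import *
print(delta([.601,-.0922,.12])); print(manip.read_state())
```

```text
(array([-54.62,  11.84, -40.69]), array([ 0.12, -1.25, -0.  ]), [[-0.95, -0.0, 0.3], [-0.3, 0.0, -0.95], [-0.0, -1.0, -0.0]])
{'t': 0.1, 'joints': array([-1.30489863e+00,  2.64690763e-01,  1.60523293e+00, -2.60409298e-05,
        1.27368979e+00, -3.69088228e-02]), 'qd': array([-0.00064662, -0.00106456, -0.00301454,  0.00015846, -0.00061987,
       -0.00117388]), 'effort': array([-1.95784028e-04, -5.03621650e+01, -3.58071613e+01,  7.30260951e-02,
        2.32869212e-02, -4.96810674e-05]), 'position': array([ 0.20110168, -0.64367805,  0.23750621]), 'orientation': array([ 0.10656198, -0.10674271,  0.69972579, -0.69830821]), 'ft_force': array([ 0.37423538,  0.75443741, -0.46193326]), 'moment': array([ 0.00955731, -0.01890802,  0.00621688]), 'gripper_width': 0.08803148467428498}
```

All six keys are required in every row.

step_arm(targets=[{"tx": -3,"ty": 0,"tz": -2.25,"wx": 0,"wy": -1.2,"wz": 0},{"tx": -3,"ty": 0,"tz": -2.25,"wx": 0,"wy": 0,"wz": 0},{"tx": -3,"ty": 0,"tz": -2.25,"wx": 0,"wy": 0,"wz": 0},{"tx": -3,"ty": 0,"tz": -2.25,"wx": 0,"wy": 0,"wz": 0},{"tx": -3,"ty": 0,"tz": -2.25,"wx": 0,"wy": 0,"wz": 0},{"tx": -3,"ty": 0,"tz": -2.25,"wx": 0,"wy": 0,"wz": 0},{"tx": -3,"ty": 0,"tz": -2.25,"wx": 0,"wy": 0,"wz": 0},{"tx": -3,"ty": 0,"tz": -2.25,"wx": 0,"wy": 0,"wz": 0}], claw=1)

```text
t: 0.77
position: [0.3719, -0.3919, 0.2312]
orientation: [0.108, -0.111, 0.701, -0.696]
ft_force: [1.2, -0.4, 0.1]
gripper_width: 0.088
```

step_arm(targets=[{"tx": -3,"ty": 0,"tz": -2.25,"wx": 0,"wy": 0,"wz": 0},{"tx": -3,"ty": 0,"tz": -2.25,"wx": 0,"wy": 0,"wz": 0},{"tx": -3,"ty": 0,"tz": -2.25,"wx": 0,"wy": 0,"wz": 0},{"tx": -3,"ty": 0,"tz": -2.25,"wx": 0,"wy": 0,"wz": 0},{"tx": -3,"ty": 0,"tz": -2.25,"wx": 0,"wy": 0,"wz": 0},{"tx": -3,"ty": 0,"tz": -2.25,"wx": 0,"wy": 0,"wz": 0},{"tx": -3,"ty": 0,"tz": -2.25,"wx": 0,"wy": 0,"wz": 0},{"tx": 0,"ty": 0,"tz": 0,"wx": 0,"wy": 0,"wz": 0}])

```text
t: 1.43
position: [0.5291, -0.159, 0.2289]
orientation: [0.109, -0.113, 0.703, -0.694]
ft_force: [0.9, 0.0, -0.4]
gripper_width: 0.088
```

Run:
```python
from h import *
print(delta([.601,-.0922,.12])); s=manip.read_state();print(s['t'],s['position'],s['joints'])
```

```text
(array([-8.95, 10.91, -3.97]), array([ 0.76, -0.52,  0.21]), [[-0.95, -0.01, 0.31], [-0.31, 0.01, -0.95], [0.0, -1.0, -0.01]])
1.4333 [ 0.52910685 -0.1589574   0.22890482] [-0.34193942  0.04618144  1.87206304  0.00860115  1.23438303  0.9104481 ]
```

step_arm(targets=[{"tx": -3,"ty": 1.5,"tz": -1.3,"wx": 0.4,"wy": -0.3,"wz": 0.1},{"tx": -3,"ty": 2,"tz": -1.3,"wx": 0.3,"wy": -0.2,"wz": 0.1},{"tx": -2.5,"ty": 2,"tz": -1.2,"wx": 0,"wy": 0,"wz": 0},{"tx": -0.3,"ty": 2.5,"tz": -0.1,"wx": 0,"wy": 0,"wz": 0},{"tx": 0,"ty": 1.5,"tz": 0,"wx": 0,"wy": 0,"wz": 0},{"tx": 0,"ty": 0,"tz": 0,"wx": 0,"wy": 0,"wz": 0}])

```text
t: 1.93
position: [0.6042, -0.0899, 0.1308]
orientation: [-0.117, 0.116, -0.696, 0.698]
ft_force: [0.4, -0.0, -0.1]
gripper_width: 0.0877
```

Run:
```python
from h import *
print(delta([.601,-.0922,.025])[:2]); s=manip.read_state();print(s['t'],s['position'])
q,e=grab('scene');save(q,'s1.png',(230,180,350,300),5)
```

```text
(array([ 0.38, 10.58,  0.08]), array([-0.18,  0.35, -0.06]))
1.9333 [ 0.60415145 -0.08993366  0.13082751]
```

View pics/s1.png

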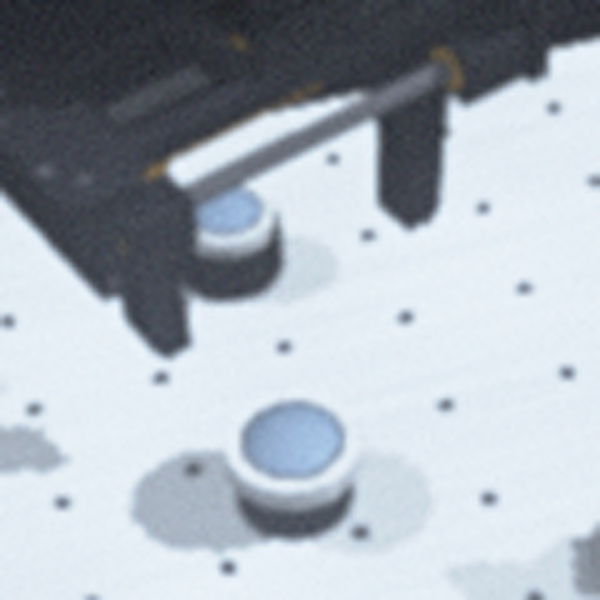

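Fingers are open above the lens at (293,450) and straddle its line. Descending.

step_arm(targets=[{"tx": 0.35,"ty": 2,"tz": 0.1,"wx": 0,"wy": 0.3,"wz": 0},{"tx": 0,"ty": 2,"tz": 0,"wx": 0,"wy": 0,"wz": 0},{"tx": 0,"ty": 2,"tz": 0,"wx": 0,"wy": 0,"wz": 0},{"tx": 0,"ty": 2,"tz": 0,"wx": 0,"wy": 0,"wz": 0},{"tx": 0,"ty": 1.2,"tz": 0,"wx": 0,"wy": 0,"wz": 0},{"tx": 0,"ty": 0.6,"tz": 0,"wx": 0,"wy": 0,"wz": 0},{"tx": 0,"ty": 0,"tz": 0,"wx": 0,"wy": 0,"wz": 0},{"tx": 0,"ty": 0,"tz": 0,"wx": 0,"wy": 0,"wz": 0}])

```text
t: 2.65
position: [0.606, -0.0994, 0.0405]
orientation: [-0.117, 0.108, -0.695, 0.701]
ft_force: [0.2, -0.2, 0.9]
gripper_width: 0.0882
```

Run:
```python
from h import *
print(delta([.601,-.0922,.025])[:2]); s=manip.read_state();print(s['t'],s['position'],s['ft_force'])
```

```text
(array([ 0.27,  1.54, -0.86]), array([-0.63, -0.27, -0.67]))
2.65 [ 0.6060019  -0.09941707  0.04054702] [ 0.22347288 -0.24402011  0.94496539]
```

step_arm(targets=[{"tx": 0.2,"ty": 0.3,"tz": -0.6,"wx": -0.5,"wy": -0.3,"wz": -0.5},{"tx": 0,"ty": 0.4,"tz": -0.2,"wx": 0,"wy": 0,"wz": 0},{"tx": 0,"ty": 0.3,"tz": 0,"wx": 0,"wy": 0,"wz": 0},{"tx": 0,"ty": 0.3,"tz": 0,"wx": 0,"wy": 0,"wz": 0},{"tx": 0,"ty": 0,"tz": 0,"wx": 0,"wy": 0,"wz": 0},{"tx": 0,"ty": 0,"tz": 0,"wx": 0,"wy": 0,"wz": 0}])

```text
t: 3.15
position: [0.6049, -0.0925, 0.0315]
orientation: [-0.118, 0.111, -0.696, 0.699]
ft_force: [0.4, -0.4, -0.2]
gripper_width: 0.0881
```

Run:
```python
from h import *
print(delta([.601,-.0922,.025])[:2]); s=manip.read_state();print(s['t'],s['position'],s['ft_force'])
```

```text
(array([ 0.37,  0.65, -0.16]), array([-0.31,  0.07, -0.53]))
3.15 [ 0.60491777 -0.09249172  0.03151852] [ 0.40150272 -0.44192667 -0.16509034]
```

step_arm(targets=[{"tx": 0.3,"ty": 0.4,"tz": -0.15,"wx": -0.3,"wy": 0,"wz": -0.5},{"tx": 0.15,"ty": 0.3,"tz": -0.05,"wx": -0.1,"wy": 0,"wz": -0.2},{"tx": 0,"ty": 0.1,"tz": 0,"wx": 0,"wy": 0,"wz": 0},{"tx": 0,"ty": 0,"tz": 0,"wx": 0,"wy": 0,"wz": 0}])

```text
t: 3.48
position: [0.5997, -0.0919, 0.0229]
orientation: [0.113, -0.116, 0.698, -0.697]
ft_force: [-0.1, -0.2, -0.6]
gripper_width: 0.0885
```

Run:
```python
from h import *
print(delta([.601,-.0922,.025])[:2]); s=manip.read_state();print(s['t'],s['position'],s['ft_force'])
```

```text
(array([-0.11, -0.21,  0.07]), array([0.12, 0.08, 0.23]))
3.4833 [ 0.59974214 -0.09187056  0.02289437] [-0.08909315 -0.16502738 -0.64890631]
```

step_arm(targets=[{"tx": -0.1,"ty": -0.2,"tz": 0.05,"wx": 0.1,"wy": 0.1,"wz": 0.2},{"tx": 0,"ty": 0,"tz": 0,"wx": 0,"wy": 0,"wz": 0},{"tx": 0,"ty": 0,"tz": 0,"wx": 0,"wy": 0,"wz": 0}])

```text
t: 3.73
position: [0.6007, -0.0921, 0.0246]
orientation: [0.114, -0.114, 0.698, -0.698]
ft_force: [-0.0, 0.1, -0.9]
gripper_width: 0.0881
```

step_arm(targets=[{"tx": 0,"ty": 0,"tz": 0,"wx": 0,"wy": 0,"wz": 0},{"tx": 0,"ty": 0,"tz": 0,"wx": 0,"wy": 0,"wz": 0},{"tx": 0,"ty": 0,"tz": 0,"wx": 0,"wy": 0,"wz": 0},{"tx": 0,"ty": 0,"tz": 0,"wx": 0,"wy": 0,"wz": 0},{"tx": 0,"ty": 0,"tz": 0,"wx": 0,"wy": 0,"wz": 0},{"tx": 0,"ty": 0,"tz": 0,"wx": 0,"wy": 0,"wz": 0},{"tx": 0,"ty": 0,"tz": 0,"wx": 0,"wy": 0,"wz": 0},{"tx": 0,"ty": 0,"tz": 0,"wx": 0,"wy": 0,"wz": 0}], claw=0.5, force=30)

```text
t: 4.4
position: [0.6012, -0.0922, 0.0252]
orientation: [-0.114, 0.114, -0.698, 0.698]
ft_force: [0.3, -0.2, 0.1]
gripper_width: 0.0486
```

Run:
```python
from h import *
print(delta([.601,-.0922,.025])[:2]); s=manip.read_state();print(s['t'],s['position'],s['ft_force'],s['gripper_width'])
```

```text
(array([ 0.02,  0.02, -0.01]), array([-0.  , -0.04, -0.01]))
4.4 [ 0.60117429 -0.09222488  0.0252402 ] [ 0.34564306 -0.21136063  0.08761143] 0.04858904407199375
```

step_arm(targets=[{"tx": 0,"ty": 0,"tz": 0,"wx": 0,"wy": 0,"wz": 0},{"tx": 0,"ty": -0.3,"tz": 0,"wx": 0,"wy": 0,"wz": 0},{"tx": 0,"ty": -0.8,"tz": 0,"wx": 0,"wy": 0,"wz": 0},{"tx": 0,"ty": -1.5,"tz": 0,"wx": 0,"wy": 0,"wz": 0},{"tx": 0,"ty": -2,"tz": 0,"wx": 0,"wy": 0,"wz": 0},{"tx": 0,"ty": -2,"tz": 0,"wx": 0,"wy": 0,"wz": 0},{"tx": 0,"ty": -1.5,"tz": 0,"wx": 0,"wy": 0,"wz": 0},{"tx": 0,"ty": -1,"tz": 0,"wx": 0,"wy": 0,"wz": 0}], claw=0.4, force=40)

```text
t: 5.07
position: [0.5961, -0.0912, 0.1162]
orientation: [0.11, -0.118, 0.699, -0.696]
ft_force: [1.2, 0.5, -1.7]
gripper_width: 0.0487
```

Run:
```python
from h import *
print(delta(hold(4.5,0,70))[:2]); s=manip.read_state();print(s['t'],s['position'],s['ft_force'],s['gripper_width'])
```

```text
(array([ -8.62,  -1.58, -30.42]), array([ 0.36, -0.04,  0.62]))
5.0667 [ 0.59606371 -0.09122287  0.11623676] [ 1.23787573  0.51382531 -1.66130518] 0.04872459914783438
```

step_arm(targets=[{"tx": -0.4,"ty": -0.8,"tz": -1,"wx": 0.2,"wy": 0,"wz": 0.3},{"tx": -0.7,"ty": -0.5,"tz": -2.5,"wx": 0.1,"wy": 0,"wz": 0.2},{"tx": -0.8,"ty": -0.3,"tz": -3,"wx": 0,"wy": 0,"wz": 0},{"tx": -0.8,"ty": 0,"tz": -3,"wx": 0,"wy": 0,"wz": 0},{"tx": -0.8,"ty": 0,"tz": -3,"wx": 0,"wy": 0,"wz": 0},{"tx": -0.8,"ty": 0,"tz": -3,"wx": 0,"wy": 0,"wz": 0},{"tx": -0.8,"ty": 0,"tz": -3,"wx": 0,"wy": 0,"wz": 0},{"tx": -0.8,"ty": 0,"tz": -2.5,"wx": 0,"wy": 0,"wz": 0}])

```text
t: 5.73
position: [0.5864, 0.1335, 0.1384]
orientation: [-0.113, 0.108, -0.698, 0.699]
ft_force: [-0.3, -0.3, -1.9]
gripper_width: 0.049
```

Run:
```python
from h import *
print(delta(hold(4.5,0,50))[:2]); s=manip.read_state();print(s['t'],s['position'],s['ft_force'],s['gripper_width'])
```

```text
(array([-2.29,  2.53, -8.83]), array([-0.15, -0.66, -0.34]))
5.7333 [0.58635963 0.13350976 0.13840051] [-0.28853033 -0.26361142 -1.9359247 ] 0.04904155879606247
```

step_arm(targets=[{"tx": -0.6,"ty": 0.4,"tz": -2.4,"wx": -0.1,"wy": -0.4,"wz": -0.2},{"tx": -0.6,"ty": 0.4,"tz": -2.4,"wx": 0,"wy": -0.3,"wz": -0.1},{"tx": -0.5,"ty": 0.4,"tz": -1.8,"wx": 0,"wy": 0,"wz": 0},{"tx": -0.3,"ty": 0.3,"tz": -1,"wx": 0,"wy": 0,"wz": 0},{"tx": 0,"ty": 0.3,"tz": -0.5,"wx": 0,"wy": 0,"wz": 0},{"tx": 0,"ty": 0,"tz": 0,"wx": 0,"wy": 0,"wz": 0},{"tx": 0,"ty": 0,"tz": 0,"wx": 0,"wy": 0,"wz": 0}])

```text
t: 6.32
position: [0.5741, 0.2303, 0.1188]
orientation: [0.117, -0.118, 0.698, -0.697]
ft_force: [0.7, -0.1, -1.4]
gripper_width: 0.049
```

Run:
```python
from h import *
print(delta(hold(4.5,0,30))[:2]); s=manip.read_state();print(s['t'],s['position'],s['ft_force'],s['gripper_width'])
```

```text
(array([-0.48,  2.58,  0.78]), array([0.09, 0.56, 0.08]))
6.3167 [0.57408407 0.23028482 0.11879184] [ 0.73305057 -0.05286403 -1.36229426] 0.048966752403272834
```

step_arm(targets=[{"tx": -0.3,"ty": 0.5,"tz": 0.5,"wx": 0.1,"wy": 0.4,"wz": 0.1},{"tx": -0.2,"ty": 0.6,"tz": 0.3,"wx": 0,"wy": 0.1,"wz": 0},{"tx": 0,"ty": 0.6,"tz": 0,"wx": 0,"wy": 0,"wz": 0},{"tx": 0,"ty": 0.5,"tz": 0,"wx": 0,"wy": 0,"wz": 0},{"tx": 0,"ty": 0,"tz": 0,"wx": 0,"wy": 0,"wz": 0},{"tx": 0,"ty": 0,"tz": 0,"wx": 0,"wy": 0,"wz": 0}])

```text
t: 6.82
position: [0.5831, 0.2183, 0.0943]
orientation: [-0.112, 0.112, -0.698, 0.699]
ft_force: [0.5, 0.7, -2.2]
gripper_width: 0.0484
```

Run:
```python
from h import *
print(delta(hold(4.5,0,16.5))[:2]); s=manip.read_state();print(s['t'],s['position'],s['ft_force'],s['gripper_width'])
q,e=grab('scene'); a=np.radians(YAW)
L=model()
th=np.linspace(0,2*np.pi,60)
d=s['position']+[0,0,.014]-SEAT; h=np.array([d[0]*np.cos(a)+d[1]*np.sin(a),-d[0]*np.sin(a)+d[1]*np.cos(a),d[2]])*1000
print(h)
for r,z in((25,5),(25,-5),(18.5,5)): L.append(np.c_[h[0]+r*np.cos(th),h[1]+r*np.sin(th),0*th+h[2]+z])
im=np.hstack([overlay('scene',q,(390,150,480,240),6,SEAT,YAW,L)])
save(im,'s2.png')
```

```text
(array([-0.01,  1.48, -0.65]), array([-0.1 , -0.35,  0.02]))
6.8167 [0.58307587 0.2183429  0.09428073] [ 0.46655415  0.70544595 -2.20517842] 0.04836509794041703
[ 4.3359751  -6.47848622 31.28072502]
```

View pics/s2.png

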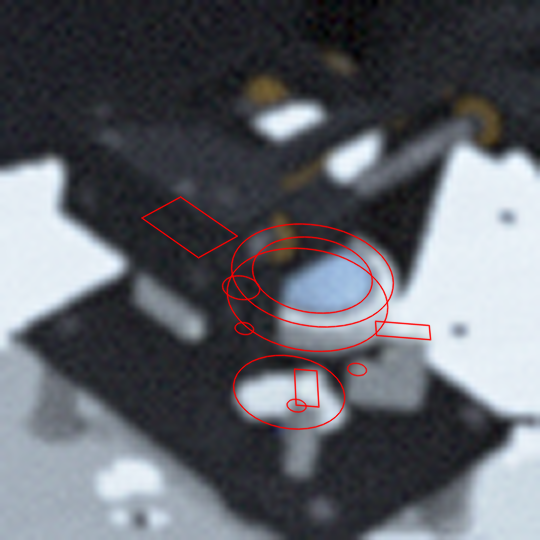

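The lens outline agrees with the overlay to about 1 px, which is the same shift the ball shows. The relative offset is therefore sound. Fixing the 6.5 mm in y first, then lowering.

step_arm(targets=[{"tx": 0,"ty": 0,"tz": -0.4,"wx": -0.1,"wy": -0.3,"wz": 0},{"tx": 0,"ty": 0.2,"tz": -0.2,"wx": 0,"wy": 0,"wz": 0},{"tx": 0,"ty": 0.3,"tz": -0.1,"wx": 0,"wy": 0,"wz": 0},{"tx": 0,"ty": 0.2,"tz": 0,"wx": 0,"wy": 0,"wz": 0},{"tx": 0,"ty": 0,"tz": 0,"wx": 0,"wy": 0,"wz": 0},{"tx": 0,"ty": 0,"tz": 0,"wx": 0,"wy": 0,"wz": 0}])

```text
t: 7.37
position: [0.5808, 0.2262, 0.0873]
orientation: [0.115, -0.114, 0.698, -0.698]
ft_force: [-0.0, -0.3, -1.3]
gripper_width: 0.0488
```

```bash
cat > d.py <<'E'
import sys
from h import *
x=[float(v) for v in sys.argv[1:4]];s=manip.read_state()
d=delta(hold(*x),s=s);a=np.radians(YAW);w=s['position']+[0,0,.014]-SEAT;M=np.array([[np.cos(a),np.sin(a),0],[-np.sin(a),np.cos(a),0],[0,0,1]])
print('t',round(s['t'],2),'hold mm',(M@w*1000).round(2),'force hold',(M@s['ft_force']).round(1),'mom',(M@s['moment']).round(2),'w',round(s['gripper_width']*1000,1),'| delta',d[0],d[1])
E
python3 d.py 4.5 0 16.5
```

```text
t 7.37 hold mm [ 4.7   1.69 24.34] force hold [-0.1 -0.3 -1.3] mom [ 0.    0.05 -0.04] w 48.8 | delta [0.02 0.78 0.17] [ 0.02  0.01 -0.05]
```

step_arm(targets=[{"tx": 0,"ty": 0.2,"tz": 0.1,"wx": 0,"wy": 0,"wz": 0},{"tx": 0,"ty": 0.2,"tz": 0.05,"wx": 0,"wy": 0,"wz": 0},{"tx": 0,"ty": 0.2,"tz": 0,"wx": 0,"wy": 0,"wz": 0},{"tx": 0,"ty": 0.1,"tz": 0,"wx": 0,"wy": 0,"wz": 0},{"tx": 0,"ty": 0,"tz": 0,"wx": 0,"wy": 0,"wz": 0},{"tx": 0,"ty": 0,"tz": 0,"wx": 0,"wy": 0,"wz": 0}])

```text
t: 7.87
position: [0.5814, 0.2247, 0.0797]
orientation: [0.115, -0.114, 0.698, -0.698]
ft_force: [-1.2, 0.2, -1.3]
gripper_width: 0.0491
```

```bash
python3 d.py 4.5 0 16.5
```

```text
t 7.87 hold mm [ 4.78  0.08 16.68] force hold [-1.1  0.6 -1.3] mom [-0.04 -0.03  0.01] w 49.1 | delta [0.03 0.02 0.01] [ 0.02  0.03 -0.06]
```

step_arm(targets=[{"tx": 0.15,"ty": 0.03,"tz": 0,"wx": 0,"wy": 0,"wz": 0},{"tx": 0.15,"ty": 0,"tz": 0,"wx": 0,"wy": 0,"wz": 0},{"tx": 0.15,"ty": 0,"tz": 0,"wx": 0,"wy": 0,"wz": 0},{"tx": 0.1,"ty": 0,"tz": 0,"wx": 0,"wy": 0,"wz": 0},{"tx": 0,"ty": 0,"tz": 0,"wx": 0,"wy": 0,"wz": 0},{"tx": 0,"ty": 0,"tz": 0,"wx": 0,"wy": 0,"wz": 0}])

```text
t: 8.37
position: [0.5768, 0.2231, 0.0805]
orientation: [0.116, -0.113, 0.698, -0.697]
ft_force: [1.4, 0.4, -2.6]
gripper_width: 0.0491
```

```bash
python3 d.py -4.5 0 16.3
```

```text
t 8.37 hold mm [-0.12 -0.   17.5 ] force hold [ 1.5 -0.  -2.6] mom [ 0.   -0.01  0.05] w 49.1 | delta [ 0.44  0.12 -0.  ] [ 0.01  0.02 -0.21]
```

The lens rode up slightly at contact (z 17.5 mm), so it may climb over the ball. I'll back off, tilt the plunger side down about 8°, and push the ball near its equator.

```bash
cat > d.py <<'E'
import sys
from h import *
# lens centre x y z (mm, holder axes), tilt deg (+: plunger side down)
v=[float(k) for k in sys.argv[1:]];x,y,z,t=v[:4];s=manip.read_state()
H=Ro.from_euler('z',YAW,degrees=True).as_matrix();q=s['orientation'];M=Ro.from_quat([*q[1:],q[0]]).as_matrix()
T0=H@np.array([[-1,0,0],[0,0,-1],[0,-1,0.]])   # columns: tool x=-hx, y=-z, z=-hy
T=T0@Ro.from_euler('z',t,degrees=True).as_matrix()
lens=s['position']-M[:,1]*.014
tgt=SEAT+H@np.array([x,y,z])/1000+T[:,1]*.014
print('t',round(s['t'],2),'lens',(H.T@(lens-SEAT)*1000).round(2),'tilt/rot',np.degrees(Ro.from_matrix(T0.T@M).as_rotvec()).round(2),'F',(H.T@s['ft_force']).round(1),'M',(H.T@s['moment']).round(2),'w',round(s['gripper_width']*1000,1))
print('delta cm',(M.T@(tgt-s['position'])*100).round(2),'rot',np.degrees(Ro.from_matrix(M.T@T).as_rotvec()).round(2))
E
python3 d.py 6 0 17 0
```

```text
t 8.37 lens [-0.17 -0.   17.5 ] tilt/rot [-0.01 -0.02  0.21] F [ 1.5 -0.  -2.6] M [ 0.   -0.01  0.05] w 49.1
delta cm [-0.61  0.05  0.  ] rot [ 0.01  0.02 -0.21]
```

step_arm(targets=[{"tx": -0.2,"ty": 0,"tz": 0,"wx": 0,"wy": 0,"wz": 0},{"tx": -0.2,"ty": 0,"tz": 0,"wx": 0,"wy": 0,"wz": 0},{"tx": -0.2,"ty": 0,"tz": 0,"wx": 0,"wy": 0,"wz": 0},{"tx": 0,"ty": 0,"tz": 0,"wx": 0,"wy": 0,"wz": 0},{"tx": 0,"ty": 0,"tz": 0,"wx": 0,"wy": 0,"wz": 0}])

```text
t: 8.78
position: [0.5826, 0.2251, 0.0801]
orientation: [0.115, -0.114, 0.698, -0.698]
ft_force: [-0.0, -0.8, -1.7]
gripper_width: 0.0488
```

```bash
python3 d.py 6 0 16.5 8
```

```text
t 8.78 lens [ 5.96  0.05 17.13] tilt/rot [-0.02 -0.02  0.15] F [-0.2 -0.7 -1.7] M [-0.02  0.    0.05] w 48.8
delta cm [-0.19  0.05  0.01] rot [0.02 0.02 7.85]
```

step_arm(targets=[{"tx": -0.05,"ty": 0,"tz": 0,"wx": 0,"wy": 0,"wz": 2},{"tx": -0.05,"ty": 0,"tz": 0,"wx": 0,"wy": 0,"wz": 2},{"tx": -0.05,"ty": 0,"tz": 0,"wx": 0,"wy": 0,"wz": 2},{"tx": -0.04,"ty": 0,"tz": 0,"wx": 0,"wy": 0,"wz": 1.8},{"tx": 0,"ty": 0,"tz": 0,"wx": 0,"wy": 0,"wz": 0},{"tx": 0,"ty": 0,"tz": 0,"wx": 0,"wy": 0,"wz": 0}])

```text
t: 9.28
position: [0.5844, 0.2256, 0.0793]
orientation: [0.164, -0.065, 0.704, -0.688]
ft_force: [-0.2, 0.2, -1.1]
gripper_width: 0.0484
```

```bash
python3 d.py 5.5 0 15.2 8
```

```text
t 9.28 lens [5.960e+00 1.000e-02 1.617e+01] tilt/rot [-0.02 -0.02  8.13] F [-0.1  0.2 -1.1] M [-0.02  0.03  0.02] w 48.4
delta cm [0.06 0.09 0.  ] rot [ 0.02  0.02 -0.13]
```

step_arm(targets=[{"tx": 0.05,"ty": 0.09,"tz": 0,"wx": 0,"wy": 0,"wz": 0},{"tx": 0,"ty": 0,"tz": 0,"wx": 0,"wy": 0,"wz": 0},{"tx": 0.15,"ty": -0.02,"tz": 0,"wx": 0,"wy": 0,"wz": 0},{"tx": 0.15,"ty": -0.02,"tz": 0,"wx": 0,"wy": 0,"wz": 0},{"tx": 0.1,"ty": -0.01,"tz": 0,"wx": 0,"wy": 0,"wz": 0},{"tx": 0,"ty": 0,"tz": 0,"wx": 0,"wy": 0,"wz": 0},{"tx": 0,"ty": 0,"tz": 0,"wx": 0,"wy": 0,"wz": 0}])

```text
t: 9.87
position: [0.5817, 0.2247, 0.0787]
orientation: [0.163, -0.065, 0.704, -0.688]
ft_force: [-0.2, 0.4, -1.7]
gripper_width: 0.049
```

```bash
python3 d.py -5 0 15.2 8
```

```text
t 9.87 lens [ 3.13 -0.04 15.6 ] tilt/rot [-0.02 -0.01  8.11] F [-0.   0.5 -1.7] M [-0.05  0.07  0.02] w 49.0
delta cm [ 0.81 -0.07 -0.  ] rot [ 0.02  0.01 -0.11]
```

step_arm(targets=[{"tx": 0.15,"ty": 0,"tz": 0,"wx": 0,"wy": 0,"wz": 0},{"tx": 0.15,"ty": 0,"tz": 0,"wx": 0,"wy": 0,"wz": 0},{"tx": 0.15,"ty": -0.01,"tz": 0,"wx": 0,"wy": 0,"wz": 0},{"tx": 0.1,"ty": -0.01,"tz": 0,"wx": 0,"wy": 0,"wz": 0},{"tx": 0,"ty": 0,"tz": 0,"wx": 0,"wy": 0,"wz": 0},{"tx": 0,"ty": 0,"tz": 0,"wx": 0,"wy": 0,"wz": 0}])

```text
t: 10.37
position: [0.5801, 0.2241, 0.0807]
orientation: [0.166, -0.061, 0.705, -0.687]
ft_force: [1.9, 1.2, -0.5]
gripper_width: 0.0482
```

```bash
python3 d.py -5 0 15.2 8
```

```text
t 10.37 lens [ 1.21 -0.11 17.53] tilt/rot [-0.02 -0.01  8.63] F [ 2.2  0.5 -0.5] M [ 0.02 -0.31 -0.04] w 48.2
delta cm [ 0.66  0.14 -0.01] rot [ 0.02  0.01 -0.63]
```

step_arm(targets=[{"tx": 0,"ty": 0.15,"tz": 0,"wx": 0,"wy": 0,"wz": -0.5},{"tx": 0.1,"ty": 0.08,"tz": 0,"wx": 0,"wy": 0,"wz": 0},{"tx": 0.15,"ty": 0.05,"tz": 0,"wx": 0,"wy": 0,"wz": 0},{"tx": 0.15,"ty": 0.05,"tz": 0,"wx": 0,"wy": 0,"wz": 0},{"tx": 0,"ty": 0,"tz": 0,"wx": 0,"wy": 0,"wz": 0}])

```text
t: 10.78
position: [0.5781, 0.2233, 0.0778]
orientation: [0.164, -0.064, 0.704, -0.688]
ft_force: [3.2, 1.3, -0.6]
gripper_width: 0.0485
```

```bash
python3 d.py -5 0 15.2 8
```

```text
t 10.78 lens [-0.8  -0.16 14.62] tilt/rot [-0.01 -0.01  8.27] F [ 3.4  0.2 -0.6] M [ 0.   -0.38  0.01] w 48.5
delta cm [ 0.41 -0.12 -0.02] rot [ 0.02  0.   -0.27]
```

step_arm(targets=[{"tx": 0.2,"ty": 0,"tz": 0,"wx": 0,"wy": 0,"wz": 0},{"tx": 0.2,"ty": 0,"tz": 0,"wx": 0,"wy": 0,"wz": 0},{"tx": 0.2,"ty": 0,"tz": 0,"wx": 0,"wy": 0,"wz": 0},{"tx": 0.1,"ty": 0,"tz": 0,"wx": 0,"wy": 0,"wz": 0},{"tx": 0,"ty": 0,"tz": 0,"wx": 0,"wy": 0,"wz": 0}])

```text
t: 11.2
position: [0.5721, 0.2213, 0.0775]
orientation: [0.165, -0.063, 0.704, -0.687]
ft_force: [3.4, 1.7, -1.5]
gripper_width: 0.0485
```

```bash
python3 d.py -5 0 14 8
```

```text
t 11.2 lens [-7.14 -0.15 14.32] tilt/rot [-0.02 -0.01  8.46] F [ 3.8  0.5 -1.5] M [-0.01 -0.49  0.07] w 48.5
delta cm [-0.2   0.06 -0.01] rot [ 0.02  0.01 -0.46]
```

step_arm(targets=[{"tx": -0.12,"ty": 0.12,"tz": 0,"wx": 0,"wy": 0,"wz": -0.3},{"tx": 0,"ty": 0.15,"tz": 0,"wx": 0,"wy": 0,"wz": 0},{"tx": 0.03,"ty": 0.15,"tz": 0,"wx": 0,"wy": 0,"wz": 0},{"tx": 0.03,"ty": 0.15,"tz": 0,"wx": 0,"wy": 0,"wz": 0},{"tx": 0,"ty": 0,"tz": 0,"wx": 0,"wy": 0,"wz": 0}])

```text
t: 11.62
position: [0.5743, 0.222, 0.072]
orientation: [0.164, -0.064, 0.704, -0.688]
ft_force: [2.9, 0.4, -1.0]
gripper_width: 0.0488
```

```bash
python3 d.py -5 0 8 4
python3 - <<'E'
from h import *
s=manip.read_state();q,e=grab('scene')
H=Ro.from_euler('z',YAW,degrees=True).as_matrix();o=s['orientation'];M=Ro.from_quat([*o[1:],o[0]]).as_matrix()
c=s['position']-M[:,1]*.014;th=np.linspace(0,2*np.pi,60);L=model(36)
for r,z in((25,5),(25,-5)):
    P=c+(np.outer(np.cos(th)*r,M[:,0])+np.outer(np.sin(th)*r,M[:,2])-z*M[:,1])/1000
    L.append((P-SEAT)@H*1000)
save(np.hstack([cv2.resize(q[155:240,390:480],None,fx=4.4,fy=4.4,interpolation=cv2.INTER_CUBIC),overlay('scene',q,(390,155,480,240),4.4,SEAT,YAW,L)]),'s3.png')
E
```

```text
t 11.62 lens [-4.82 -0.17  8.87] tilt/rot [-0.01 -0.01  8.21] F [ 2.8 -0.5 -1. ] M [-0.01 -0.46  0.03] w 48.8
delta cm [ 0.13  0.08 -0.02] rot [ 0.01  0.01 -4.21]
```

View pics/s3.png

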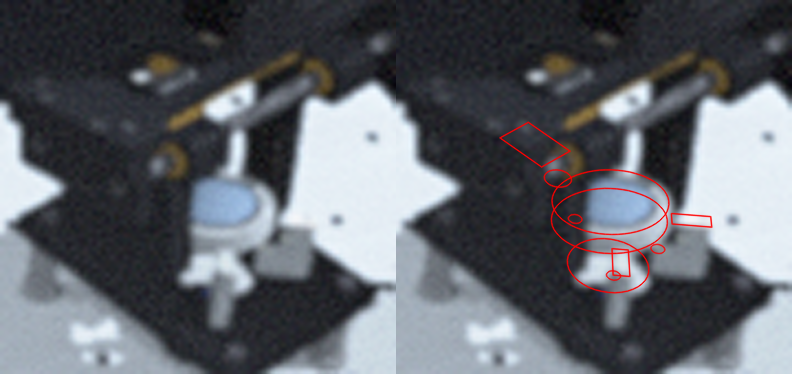

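step_arm(targets=[{"tx": 0.06,"ty": 0.05,"tz": 0,"wx": 0,"wy": 0,"wz": -2},{"tx": 0.06,"ty": 0.05,"tz": 0,"wx": 0,"wy": 0,"wz": -2},{"tx": 0.06,"ty": 0.1,"tz": 0,"wx": 0,"wy": 0,"wz": -2},{"tx": 0.06,"ty": 0.1,"tz": 0,"wx": 0,"wy": 0,"wz": -2},{"tx": 0,"ty": 0,"tz": 0,"wx": 0,"wy": 0,"wz": 0}])

```text
t: 12.08
position: [0.5709, 0.2209, 0.0676]
orientation: [-0.113, 0.116, -0.698, 0.698]
ft_force: [3.5, 0.9, -1.9]
gripper_width: 0.0491
```

```bash
python3 d.py -4.8 0 1 0
```

```text
t 12.08 lens [-6.35 -0.14  4.55] tilt/rot [-0.01 -0.01 -0.21] F [ 3.6 -0.2 -1.9] M [-0.06 -0.6   0.01] w 49.1
delta cm [-0.16  0.35 -0.01] rot [0.01 0.01 0.21]
```

step_arm(targets=[{"tx": -0.05,"ty": 0.12,"tz": 0,"wx": 0,"wy": 0,"wz": 0.2},{"tx": 0,"ty": 0.12,"tz": 0,"wx": 0,"wy": 0,"wz": 0},{"tx": 0,"ty": 0.08,"tz": 0,"wx": 0,"wy": 0,"wz": 0},{"tx": 0,"ty": 0,"tz": 0,"wx": 0,"wy": 0,"wz": 0},{"tx": 0,"ty": 0,"tz": 0,"wx": 0,"wy": 0,"wz": 0}])

```text
t: 12.5
position: [0.5705, 0.2208, 0.063]
orientation: [0.115, -0.114, 0.698, -0.698]
ft_force: [2.7, 1.3, -0.7]
gripper_width: 0.0488
```

```bash
python3 d.py 0 0 0.9 0
```

```text
t 12.5 lens [-6.77 -0.11 -0.01] tilt/rot [-0.01 -0.01  0.06] F [ 3.   0.4 -0.7] M [ 0.01 -0.63  0.01] w 48.8
delta cm [-0.68 -0.09 -0.01] rot [ 0.01  0.01 -0.06]
```

step_arm(targets=[{"tx": 0,"ty": -0.08,"tz": 0,"wx": 0,"wy": 0,"wz": 0},{"tx": -0.1,"ty": 0,"tz": 0,"wx": 0,"wy": 0,"wz": 0},{"tx": -0.15,"ty": 0,"tz": 0,"wx": 0,"wy": 0,"wz": 0},{"tx": -0.1,"ty": 0,"tz": 0,"wx": 0,"wy": 0,"wz": 0},{"tx": 0,"ty": 0,"tz": 0,"wx": 0,"wy": 0,"wz": 0}])

```text
t: 12.92
position: [0.5725, 0.2215, 0.0632]
orientation: [0.114, -0.115, 0.698, -0.698]
ft_force: [3.4, 1.2, -2.2]
gripper_width: 0.0486
```

```bash
python3 d.py 0 0 0.8 0
```

```text
t 12.92 lens [-4.64 -0.08  0.2 ] tilt/rot [-0.01 -0.01 -0.03] F [ 3.6  0.1 -2.2] M [ 0.   -0.58  0.07] w 48.6
delta cm [-0.47 -0.06 -0.01] rot [0.01 0.01 0.03]
```

step_arm(targets=[{"tx": 0,"ty": -0.06,"tz": 0,"wx": 0,"wy": 0,"wz": 0},{"tx": -0.1,"ty": -0.02,"tz": 0,"wx": 0,"wy": 0,"wz": 0},{"tx": -0.1,"ty": -0.02,"tz": 0,"wx": 0,"wy": 0,"wz": 0},{"tx": 0,"ty": 0,"tz": 0,"wx": 0,"wy": 0,"wz": 0},{"tx": 0,"ty": 0,"tz": 0,"wx": 0,"wy": 0,"wz": 0}])

```text
t: 13.33
position: [0.574, 0.222, 0.0636]
orientation: [-0.113, 0.115, -0.698, 0.698]
ft_force: [4.2, -0.1, -2.6]
gripper_width: 0.0487
```

```bash
python3 d.py 0 0 0.8 0
```

```text
t 13.33 lens [-3.1  -0.07  0.57] tilt/rot [-0.02 -0.01 -0.14] F [ 3.9 -1.4 -2.6] M [-0.01 -0.53  0.04] w 48.7
delta cm [-0.31 -0.02 -0.01] rot [0.02 0.01 0.14]
```

step_arm(targets=[{"tx": -0.1,"ty": -0.03,"tz": 0,"wx": 0,"wy": 0,"wz": 0.1},{"tx": -0.1,"ty": -0.02,"tz": 0,"wx": 0,"wy": 0,"wz": 0},{"tx": -0.05,"ty": 0,"tz": 0,"wx": 0,"wy": 0,"wz": 0},{"tx": 0,"ty": 0,"tz": 0,"wx": 0,"wy": 0,"wz": 0},{"tx": 0,"ty": 0,"tz": 0,"wx": 0,"wy": 0,"wz": 0}])

```text
t: 13.75
position: [0.576, 0.2227, 0.0638]
orientation: [-0.114, 0.115, -0.698, 0.698]
ft_force: [3.3, 0.4, -2.3]
gripper_width: 0.049
```

```bash
python3 d.py 0 0 0.6 0
```

```text
t 13.75 lens [-0.97 -0.05  0.75] tilt/rot [-0.02 -0.02 -0.11] F [ 3.3 -0.7 -2.3] M [-0.02 -0.49 -0.02] w 49.0
delta cm [-0.1   0.02 -0.  ] rot [0.02 0.02 0.11]
```

step_arm(targets=[{"tx": -0.08,"ty": 0,"tz": 0,"wx": 0,"wy": 0,"wz": 0.1},{"tx": -0.04,"ty": 0,"tz": 0,"wx": 0,"wy": 0,"wz": 0},{"tx": 0,"ty": 0,"tz": 0,"wx": 0,"wy": 0,"wz": 0},{"tx": 0,"ty": 0,"tz": 0,"wx": 0,"wy": 0,"wz": 0}])

```text
t: 14.08
position: [0.5763, 0.223, 0.0636]
orientation: [0.114, -0.115, 0.698, -0.698]
ft_force: [3.0, 1.6, -3.0]
gripper_width: 0.0487
```

```bash
python3 d.py 0.5 0 0.5 0
```

```text
t 14.08 lens [-0.57  0.12  0.59] tilt/rot [-0.03 -0.02 -0.11] F [ 3.3  0.6 -3. ] M [ 0.02 -0.44 -0.  ] w 48.7
delta cm [-0.11  0.01  0.01] rot [0.03 0.02 0.11]
```

step_arm(targets=[{"tx": -0.1,"ty": 0,"tz": 0,"wx": 0,"wy": 0,"wz": 0.1},{"tx": -0.05,"ty": 0,"tz": 0,"wx": 0,"wy": 0,"wz": 0},{"tx": 0,"ty": 0,"tz": 0,"wx": 0,"wy": 0,"wz": 0},{"tx": 0,"ty": 0,"tz": 0,"wx": 0,"wy": 0,"wz": 0}])

```text
t: 14.42
position: [0.5767, 0.2237, 0.0632]
orientation: [0.114, -0.115, 0.698, -0.698]
ft_force: [1.6, 1.0, -2.0]
gripper_width: 0.0489
```

```bash
python3 d.py 0.5 0 0.5 0
```

```text
t 14.42 lens [-0.02  0.58  0.24] tilt/rot [-0.06 -0.02 -0.13] F [ 1.8  0.4 -2. ] M [-0.01 -0.33 -0.01] w 48.9
delta cm [-0.05 -0.03  0.06] rot [0.06 0.02 0.13]
```

step_arm(targets=[{"tx": -0.08,"ty": 0,"tz": -0.03,"wx": 0,"wy": 0,"wz": 0},{"tx": -0.04,"ty": 0,"tz": 0,"wx": 0,"wy": 0,"wz": 0},{"tx": 0,"ty": 0,"tz": 0,"wx": 0,"wy": 0,"wz": 0},{"tx": 0,"ty": 0,"tz": 0,"wx": 0,"wy": 0,"wz": 0}])

```text
t: 14.75
position: [0.5769, 0.2239, 0.0631]
orientation: [0.113, -0.116, 0.698, -0.698]
ft_force: [0.8, 0.2, -2.5]
gripper_width: 0.0489
```

```bash
python3 d.py 0.5 0 0.2 0
```

```text
t 14.75 lens [0.29 0.77 0.13] tilt/rot [-0.05 -0.02 -0.26] F [ 0.8 -0.1 -2.5] M [ 0.04 -0.17 -0.01] w 48.9
delta cm [-0.03 -0.01  0.08] rot [0.05 0.02 0.26]
```

step_arm(targets=[{"tx": -0.05,"ty": 0.03,"tz": 0,"wx": 0,"wy": 0,"wz": 0.25},{"tx": -0.02,"ty": 0.03,"tz": 0,"wx": 0,"wy": 0,"wz": 0},{"tx": 0,"ty": 0,"tz": 0,"wx": 0,"wy": 0,"wz": 0},{"tx": 0,"ty": 0,"tz": 0,"wx": 0,"wy": 0,"wz": 0}])

```text
t: 15.08
position: [0.577, 0.2239, 0.063]
orientation: [0.114, -0.115, 0.698, -0.698]
ft_force: [0.6, 0.3, -1.0]
gripper_width: 0.0488
```

```bash
python3 d.py 0.5 0.8 0 0
```

```text
t 15.08 lens [0.38 0.72 0.02] tilt/rot [-0.05 -0.02 -0.06] F [ 0.6  0.1 -1. ] M [ 0.06 -0.14  0.01] w 48.8
delta cm [-0.01  0.   -0.01] rot [0.05 0.02 0.06]
```

step_arm(targets=[{"tx": 0,"ty": 0.03,"tz": 0,"wx": 0,"wy": 0,"wz": 0},{"tx": 0,"ty": 0,"tz": 0,"wx": 0,"wy": 0,"wz": 0},{"tx": 0,"ty": 0,"tz": 0,"wx": 0,"wy": 0,"wz": 0}], force=6)

```text
t: 15.33
position: [0.577, 0.2239, 0.063]
orientation: [0.114, -0.115, 0.698, -0.698]
ft_force: [-1.2, 0.6, -0.9]
gripper_width: 0.0498
```

step_arm(targets=[{"tx": 0,"ty": 0,"tz": 0,"wx": 0,"wy": 0,"wz": 0},{"tx": 0,"ty": 0,"tz": 0,"wx": 0,"wy": 0,"wz": 0},{"tx": 0,"ty": 0,"tz": 0,"wx": 0,"wy": 0,"wz": 0},{"tx": 0,"ty": 0,"tz": 0,"wx": 0,"wy": 0,"wz": 0},{"tx": 0,"ty": 0,"tz": 0,"wx": 0,"wy": 0,"wz": 0},{"tx": 0,"ty": 0,"tz": 0,"wx": 0,"wy": 0,"wz": 0}], claw=0.8)

```text
t: 15.83
position: [0.5771, 0.2237, 0.0628]
orientation: [0.114, -0.115, 0.698, -0.698]
ft_force: [-0.1, 0.1, -0.3]
gripper_width: 0.0707
```

```bash
python3 d.py 0 0 40 0
```

```text
t 15.83 lens [ 0.4   0.46 -0.23] tilt/rot [-0.03 -0.02 -0.06] F [-0.1  0.1 -0.3] M [0.02 0.01 0.01] w 70.7
delta cm [ 0.04 -4.02  0.05] rot [0.03 0.02 0.06]
```

Released with no residual force. Rising straight up, slowly at first.

step_arm(targets=[{"tx": 0,"ty": -0.3,"tz": 0,"wx": 0,"wy": 0,"wz": 0},{"tx": 0,"ty": -0.6,"tz": 0,"wx": 0,"wy": 0,"wz": 0},{"tx": 0,"ty": -0.8,"tz": 0,"wx": 0,"wy": 0,"wz": 0},{"tx": 0,"ty": -1,"tz": 0,"wx": 0,"wy": 0,"wz": 0},{"tx": 0,"ty": -1.5,"tz": 0,"wx": 0,"wy": 0,"wz": 0},{"tx": 0,"ty": -2,"tz": 0,"wx": 0,"wy": 0,"wz": 0},{"tx": 0,"ty": -2,"tz": 0,"wx": 0,"wy": 0,"wz": 0},{"tx": 0,"ty": -2,"tz": 0,"wx": 0,"wy": 0,"wz": 0}])

```text
t: 16.5
position: [0.574, 0.2225, 0.1679]
orientation: [-0.111, 0.118, -0.697, 0.698]
ft_force: [0.8, 0.0, 0.5]
gripper_width: 0.0704
```

step_arm(targets=[{"tx": 0,"ty": -2,"tz": 1.5,"wx": 0,"wy": 0,"wz": 0},{"tx": 0,"ty": -1,"tz": 3,"wx": 0,"wy": 0,"wz": 0},{"tx": 0,"ty": 0,"tz": 3,"wx": 0,"wy": 0,"wz": 0},{"tx": 0,"ty": 0,"tz": 3,"wx": 0,"wy": 0,"wz": 0},{"tx": 0,"ty": 0,"tz": 3,"wx": 0,"wy": 0,"wz": 0},{"tx": 0,"ty": 0,"tz": 3,"wx": 0,"wy": 0,"wz": 0},{"tx": 0,"ty": 0,"tz": 3,"wx": 0,"wy": 0,"wz": 0},{"tx": 0,"ty": 0,"tz": 3,"wx": 0,"wy": 0,"wz": 0}])

```text
t: 17.17
position: [0.6544, 0.0095, 0.2218]
orientation: [0.125, -0.112, 0.698, -0.697]
ft_force: [0.1, -0.6, 0.4]
gripper_width: 0.0704
```

Run:
```python
from h import *
s=manip.read_state();print(s['t'],s['position'],s['ft_force'])
p,d=grab('top');q,e=grab('scene');th=np.linspace(0,2*np.pi,60);L=model(30.8)
for r,z in((25,5),(25,-5)): L.append(np.c_[r*np.cos(th),r*np.sin(th),0*th+z])
A=overlay('top',p,(182,228,238,298),7,SEAT,YAW,L);B=cv2.resize(q[172:242,395:465],(400,400),interpolation=cv2.INTER_CUBIC)
C=np.zeros((490,400,3),np.uint8);C[:400]=B;save(np.hstack([A,C]),'fin.png')
for n,D in(('top',d),('scene',e)):
    X=cloud(n,D).reshape(-1,3);h=(X-SEAT)@Ro.from_euler('z',YAW,degrees=True).as_matrix()*1000
    r=np.hypot(h[:,0],h[:,1]);m=(r<16)&(abs(h[:,2])<25);Y=h[m]
    rr=r[m];f=np.c_[Y[:,:2],np.ones(len(Y)),rr**2];c=np.linalg.lstsq(f,Y[:,2],rcond=None)[0]
    print(n,len(Y),'tilt deg',np.degrees(c[:2]).round(1),'apex',c[2].round(1))
```

```text
17.1667 [0.65437725 0.00946119 0.22178246] [ 0.1191087  -0.55368838  0.41508992]
top 151 tilt deg [-0.5  0.6] apex 10.9
scene 139 tilt deg [2.6 2.3] apex 10.2
```

View pics/fin.png

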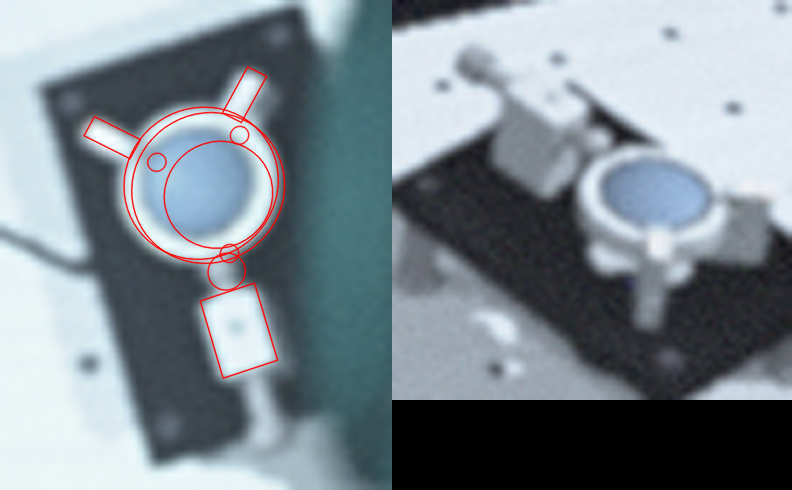

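The top view shows the lens rim under both lips with the ball on its edge. The scene view also shows it under the front lip. One averaged check of level and bystanders, since the two tilt estimates disagree.

Run:
```python
from h import *
H=Ro.from_euler('z',YAW,degrees=True).as_matrix();S=SEAT+H@[.0004,.0006,0]
for n in('top','scene'):
    old=load(n)[0]
    F=[manip.grab_frame(n) for _ in range(10)];D=np.median([f[1] for f in F],0)
    h=(cloud(n,D).reshape(-1,3)-S)@H*1000;r=np.hypot(h[:,0],h[:,1])
    for lo,hi in((0,14),(0,17)):
        m=(r>=lo)&(r<hi)&(abs(h[:,2])<25);Y=h[m]
        # sphere fit: dome 18.5 half-width, 6 high -> R=31.5; centre should sit on axis
        f=np.c_[2*Y,np.ones(len(Y))];c=np.linalg.lstsq(np.c_[Y[:,:2],np.ones(len(Y))],Y[:,2]+r[m]**2/2/31.5,rcond=None)[0]
        print(n,hi,len(Y),'tilt',np.degrees(c[:2]).round(2),'apex',c[2].round(2))
s=manip.read_state();print(s['t'],s['ft_force'])
```

```text
top 14 119 tilt [-0.97 -0.09] apex 10.68
top 17 174 tilt [-1.08 -0.29] apex 10.56
scene 14 109 tilt [2.25 0.38] apex 10.41
scene 17 156 tilt [2.17 1.01] apex 10.33
18.2667 [-0.43656802  0.06411795  0.47461528]
```

```bash
python3 -c "
from plant import manip
print(manip.close_job())"
```

```text
the job is handed in; nothing more can be done
None
```

The large lens is in the holder, dome up, and the job was handed in at about 18.3 s.

**How it went in:** I gripped the metal cell from the two open sides. The first level push rode up about 1 mm as the lens met the sprung ball. I backed off, tilted the plunger side down 8° and pushed the ball back. I then lowered the lens in front of the lips, levelled it, slid it under both lips until the jaws took up the ball's push, eased it onto the pads and released it. Wrist force readings stayed at a few newtons.

**Last checks:**
- **Position:** the final picture shows the rim under both lips with the ball on its edge. The top of the dome measured 10.3–10.7 mm above the seat point, against 11 mm expected.
- **Release:** there was no leftover force after letting go. The arm finished clear at about 0.22 m height.
- **Level:** the two cameras disagreed. The top camera gave about -1° of tilt along the holder's x and the scene camera about +2.2°. The difference is within the 2 mm calibration error, and the mean of about 0.6° is consistent with level. I did not confirm separately that each of the three pads is touching.
- **Bystanders:** the carrying path kept above them and I saw no sign of contact, but I did not measure them again at the end.

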